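# Mount the collared roller between the bench centres

### The job

Mount the roller with the collar for a runout check: take it out of the bin and lay it gently in the two V-rests of the bench centres, either way round. Then slide the tailstock up until the roller is held between the two centres, clear of the rests, with the sprung centre of the tailstock pressed back about half of its travel. Leave the other two rollers in the bin and everything else on the bench where it is.

Things in the scene. Friction and masses are not known exactly. Their poses are not given: they have to be found in the camera images.
- roller: the collared roller: bare aluminium, 32 mm diameter, 160 mm long, about 0.3 kg, an 18 mm bore 12 mm deep in each end. Origin on its axis at mid-length, y along it. One collar, 50 mm diameter, from y = +16 to +28 mm; elsewhere plain, best gripped at y = -6 mm. Starts level in one of the bin's notches, axis 33 mm above the table, 28 mm above the bin floor
- plain_roller: a roller like it but without a collar: 32 mm diameter, 160 mm long. Origin on its axis at mid-length, y along it. Stays in its notch in the bin
- short_roller: a shorter roller without a collar: 32 mm diameter, 120 mm long. Origin on its axis at mid-length, y along it. Stays in its notch in the bin
- bin: grey open bin, fixed, 300 mm (x) by 200 mm (y), walls 65 mm high and 5 mm thick, floor 5 mm. Origin: centre of its underside. Two wooden strips along x at y = -45 and +45 mm (8 mm wide, tops 27 mm above the table) have V-notches that hold the rollers along the bin's y at x = -80, 0 and +80 mm, any roller in any of them
- bench: the bench centres, fixed to the table: grey cast bed, 400 mm long (y), 110 mm wide (feet 135 mm), top 40 mm above the table. Origin: centre of its underside. Headstock at the -y end, tailstock at the +y end, two V-rests between. The line of centres runs along y above the origin, 102 mm above the table
- headstock: fixed block, 50 mm wide, 53 mm long, top 128 mm above the table; its fixed steel centre points to the bench's +y: a 60 degree cone, 6 mm across at the tip and 24 mm at its base 15.6 mm behind. Frame the same as the bench's
- rests: the two V-rests, fixed steel posts 52 mm wide, 10 mm thick, at y = -92 and +14 mm in the bench frame, tops 94 mm above the table. A roller lying in them is under the line of centres, its axis at 100 mm, 2 mm low, and can be pushed along; the cones lift it off when they enter its bores. Frame as the bench's
- centre_mid (a point): point on the line of centres, 102 mm above the table, where the middle of the mounted 160 mm roller comes (y = -50 mm in the bench frame); axes as the bench's. Lay the roller in the rests with its middle 10 to 20 mm from here towards the tailstock (+y): it then clears both centres, and the collar clears both rests, either way round
- head_tip (a point): tip of the headstock's fixed centre, 70 mm from centre_mid towards -y; a mounted roller's end face lies 10 mm behind it. Axes as the bench's
- tailstock (a joint): place of the tailstock along the bed, m: 0 nearest to the headstock, 0.09 farthest, growing along the bench's +y. Slides stiffly (about 11 N), stays where it is left. With the roller against both centres the sprung centre is pressed back about 0.013 minus this value: near 0.007 it is at half its travel, near 0.001 at its stop
- tail_top (a point): centre of the tailstock's flat top, 128 mm above the table; moves with it; axes as the bench's. The block below is 50 mm wide across the bed (x), 55 mm long (y), with upright sides down to 60 mm above the table: grip it across from above, or push it
- quill (a joint): how far the tailstock's sprung centre is pressed back into it, m: 0 free, 0.012 at its stop. Spring 5 N at 0, 8.6 N at the stop
- quill_tip (a point): tip of the tailstock's sprung centre, 102 mm above the table, a cone like the headstock's that points to the bench's -y on a 22 mm round quill; when free it is 65.5 mm from tail_top towards -y. Axes as the bench's
- dial_stand: dial gauge on a stand: grey block 55 by 50 by 50 mm with a 210 mm post and a 56 mm dial. Origin: centre of the block's underside. Leave alone
- oil_bottle: white bottle, 48 mm diameter, 110 mm high. Origin: centre of its underside. Leave alone
- screwdriver: screwdriver lying on the table along its x. Leave alone
- case: black spectacle case, 160 by 62 by 36 mm, long along its x. Origin: centre of its underside. Leave alone
Things that resemble listed ones, but are neither listed nor needed, are in the scene too. Leave any purple or red look-alike of the roller alone.

How it is judged:
On the way, in this order (a step that is already met when the one before it is completed fails the run):
1. the collared roller is lifted clear of the bin (z of roller in the frame of bin above 0.085 m), for 0.1 s.
2. the collared roller lies in both V-rests, let go (contact force between roller and rests above 1 N and contact force between roller and the fingers below 0.1 N and angle between the y axis of roller and the y axis of bench, either way round below 0.05 rad and z of roller in the frame of centre_mid between -0.006 and 0.003 m), for 0.2 s.
At the end, for the whole second after the job is handed in: The roller is held between both centres and at rest: middle within 3 mm of centre_mid, parallel to the bed within 0.02 rad, pressing the headstock with over 2 N, free of the rests, the sprung centre pressed back 3 to 9.5 mm; the other two rollers lie in the bin (value of joint quill between 0.003 and 0.0095 m and contact force between roller and headstock above 2 N and contact force between roller and rests below 0.1 N and distance between roller and centre_mid below 0.003 m and angle between the y axis of roller and the y axis of bench, either way round below 0.02 rad and linear speed of roller below 0.01 m/s and z of each of plain_roller, short_roller in the frame of bin below 0.045 m and horizontal distance between each of plain_roller, short_roller and bin below 0.1 m); the robot touches nothing.
It fails at once if another roller in the bin is moved by more than 25 mm (distance of any of plain_roller, short_roller from where it was at the start of the episode above 0.025 m).
It fails at once if a thing standing on the bench is moved by more than 25 mm (distance of any of dial_stand, oil_bottle, screwdriver, case from where it was at the start of the episode above 0.025 m).
It fails at once if the roller is dropped: let go, it falls faster than 0.5 m/s (a fall of about 13 mm) (contact force between roller and the fingers below 0.1 N and linear speed of roller above 0.5 m/s).
It fails at once if the roller is pressed or struck hard against the rests (over 80 N) (contact force between roller and rests above 80 N).
It also fails if it takes over 61 s, if anything falls off the work surface, if the arm or the gripper's body presses on something with over 40 N, if the wrist force passes 120 N, or if a joint passes its speed limit or range.

### The arm

A 6-joint arm with a two-finger parallel gripper is mounted at the origin on the work surface. World frame = base frame: x ahead of the robot, y to its left, z up, the work surface at z = 0. Lengths are in m, angles in rad, forces in N, time in s.
With the tool pointing down it reaches from about 0.425 to 0.95 m from the base axis. Payload 3.5 kg.
Tool frame: the origin (TCP) lies midway between the tips of the shut fingers; the grasp point (between the pads) lies 19 mm behind it; z points along the fingers, y is the direction in which the jaws open and shut (so a half turn about z gives the same grasp; the last joint's range is limited). The gripper opens to 85 mm and grips with 20 to 120 N. Pads are 22 mm wide; open, the fingers measure 114 mm over their backs; the gripper's body (76 mm by 85 mm) begins 54 mm behind the grasp point. The pads swing forward as they close: fully open they stand 13 mm farther back than shut.
Start: joints at [1.086, 0.286, 1.577, -0, 1.279, -0.15], TCP at [0.222, 0.638, 0.231] pointing down, gripper open.
Joint ranges: [-2.77, 2.77], [-0.9, 2.22], [0.21, 2.48], [-1.53, 4.67], [0.24, 2.81], [-2.84, 2.84]. Speed limits (rad/s): [2.79, 2.79, 3.14, 3.14, 3.14, 3.14].

### API

Orientations are given as a unit quaternion [x, y, z, w].
In Python, from plant import * gives the robot as it stands.
- The arm moves only by the shell command python3 -m jog 'ROWS' [FORCE]. ROWS is a JSON object of lists of equal length, an entry for each row: "travel": the shift along the world's x, y, z in mm, a list of three; "dr": the turn, a rotation vector about the world's x, y, z in degrees, a list of three; "jaw": the closure in counts, from 0 (fully open) to 255 (shut). In form: {"travel": [[x, y, z], ...], "dr": [[wx, wy, wz], ...], "jaw": [jaw, ...]}. A call has 1 to 5 rows; each row shifts and turns the commanded pose from where the row before left it; what a row does not reach is not made up. A row lasts 1/12 s, in which the tool goes at most 41.7 mm and 7.16 degrees, less where a joint would pass 70% of its speed; a pose out of reach is approached as far as the arm can. A call is refused whole if a number of a shift passes 41.7 or a number of a turn 7.16, either way. A call with a gripper value outside its range is refused whole. The fingers move at their own pace and stop on an object; FORCE is the grip in N (left out, the last holds). Time passes only in rows, so rows that do not move let the fingers close. It gives the time, the measured TCP pose, the force and the opening at its end, in the units of the state.
- get_state(): the state, without advancing time (a new reading comes with each control period).
- read_camera(name): name is "side" or "top"; returns the picture (400x640x3 uint8, red, green, blue); there is no depth.
- camera_info(name): a dict with "K" (3x3 intrinsics, pixels), "k1" (the pictures are not rectified: a ray, as slopes to the right and down, at radius r is drawn at 1 + k1 r^2 times it, then the intrinsics apply), "R" (3x3) and "t" (3): a world point X has camera coordinates R X + t. Camera axes: x right, y down, z forward; pixel columns grow to the right and rows downward; lengths in m; the calibration is good to about 2 mm. A picture is of the moment at which its call begins. camera_info takes no time and is no camera call.
- sign_off(): hands the job in, once; it reports no verdict.
The state is a dict: "time": time; "qpos": joint angles; "dq": joint speeds; "joint_efforts": joint torques, N m; "eef_pos": TCP position; "tcp_rot": TCP orientation; "contact_force": force on the tool from outside, world axes, zero at the start; "wrist_torque": the same for the moment, N m; "opening": opening from 0.0 (shut) to 1.0 (fully open).
Only numpy, scipy, OpenCV 4.12 (cv2) and the standard library are available. Lean on these libraries where they do the work, as an engineer would, in place of code of your own. Each camera call takes 0.05 s, during which the arm holds its last target. There are 200 camera calls.

## Working session

There is one attempt and no reset: what is moved stays moved. The work goes in short steps, Python scripts to look and compute and a shell command to move; the robot and the scene stay as the last step left them, time stands still between calls to the robot, and variables do not carry over. Pictures are saved under pics/ and viewed, about 8 in all and at most 12, crops included, and the job is handed in when it is done.

```bash
ls; mkdir -p pics; python3 - <<'E'
from plant import *
import cv2
for n in("top","side"):
    cv2.imwrite(f"pics/{n}0.png",read_camera(n)[:,:,::-1]); c=camera_info(n); print(n,c)
s=get_state(); print(s)
E
```

```text
pics
top {'K': array([[383.09288038,   0.        , 319.45056661],
       [  0.        , 383.09288038, 199.70722761],
       [  0.        ,   0.        ,   1.        ]]), 'k1': -0.09319861733964208, 'R': array([[-0.02882613, -0.99957   ,  0.0053739 ],
       [-0.99210945,  0.0279539 , -0.12221873],
       [ 0.12201596, -0.00885459, -0.99248864]]), 't': array([-0.0964785 ,  0.55329218,  1.12822749])}
side {'K': array([[400.15298619,   0.        , 317.33766756],
       [  0.        , 400.15298619, 199.77051449],
       [  0.        ,   0.        ,   1.        ]]), 'k1': -0.005299299283671532, 'R': array([[ 0.97087895, -0.23950238, -0.00571568],
       [-0.17559075, -0.69516257, -0.69707739],
       [ 0.16297837,  0.67778139, -0.71697311]]), 't': array([-0.58521833,  0.09457867,  1.50318819])}
{'time': 0.1, 'qpos': array([ 1.08601670e+00,  2.87114883e-01,  1.57804473e+00,  1.37545172e-05,
        1.27863189e+00, -1.49964386e-01]), 'dq': array([-0.00031712, -0.00289417, -0.00323672,  0.00035205, -0.00015485,
       -0.00024117]), 'joint_efforts': array([ 1.04800627e-03, -4.07298446e+01, -2.93697971e+01, -1.30385879e-04,
        3.46155161e-03,  4.97551142e-06]), 'eef_pos': array([0.22146159, 0.63699363, 0.23005266]), 'tcp_rot': array([ 1.66628632e-01,  9.86019113e-01, -1.04246576e-03, -3.49354008e-04]), 'contact_force': array([-0.50171578,  0.48527938,  0.11185394]), 'wrist_torque': array([ 0.06779047,  0.0174826 , -0.03574392]), 'opening': 1.0001217830590923}
```

View pics/top0.png

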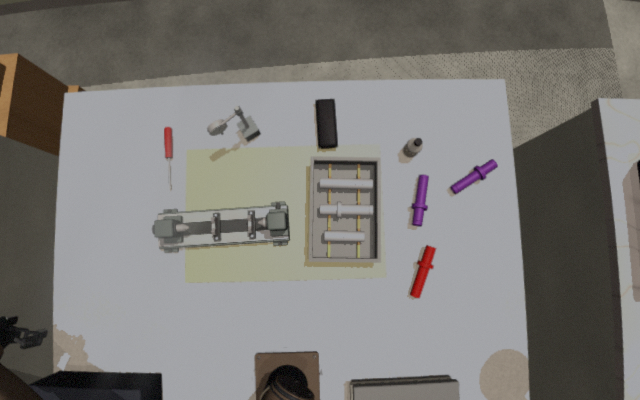

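View pics/side0.png

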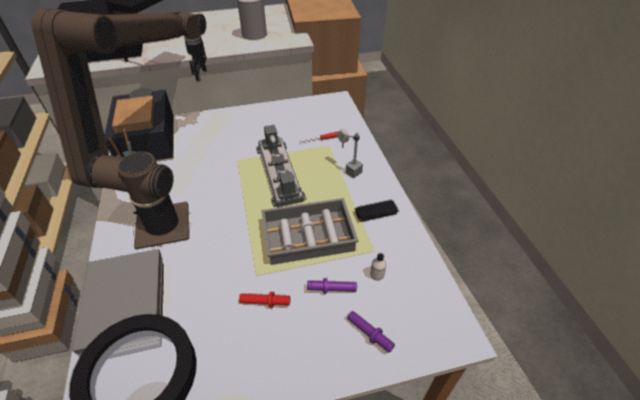

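The top view shows the collared roller in the middle notch (346,210; collar at 339,210). The bench lies at columns 158–290, rows 203–250. I'll enlarge this to find the edges and which end is the tailstock.

```bash
cat > h.py <<'E'
from plant import *
import numpy as np, cv2
def ray(n,u,v):
    c=camera_info(n);K=c["K"]
    x=(u-K[0,2])/K[0,0];y=(v-K[1,2])/K[1,1];rd=np.hypot(x,y);r=rd
    for _ in range(30): r=rd/(1+c["k1"]*r*r)
    s=r/rd if rd else 1
    R=np.array(c["R"]);return -R.T@c["t"],R.T@[x*s,y*s,1]
def on(n,u,v,z):
    o,d=ray(n,u,v);return o+d*(z-o[2])/d[2]
def proj(n,X):
    c=camera_info(n);p=np.array(c["R"])@X+c["t"];x=p[:2]/p[2];x=x*(1+c["k1"]*(x@x))
    return c["K"][:2,:2]@x+c["K"][:2,2]
def crop(n,x0,y0,x1,y1,s,name):
    im=read_camera(n)[y0:y1,x0:x1,::-1];cv2.imwrite("pics/"+name,cv2.resize(im,None,fx=s,fy=s,interpolation=cv2.INTER_CUBIC))
E
python3 - <<'E'
from h import *
crop("top",150,145,390,275,3.3,"c1.png")
E
```

```text
(no output)
```

View pics/c1.png

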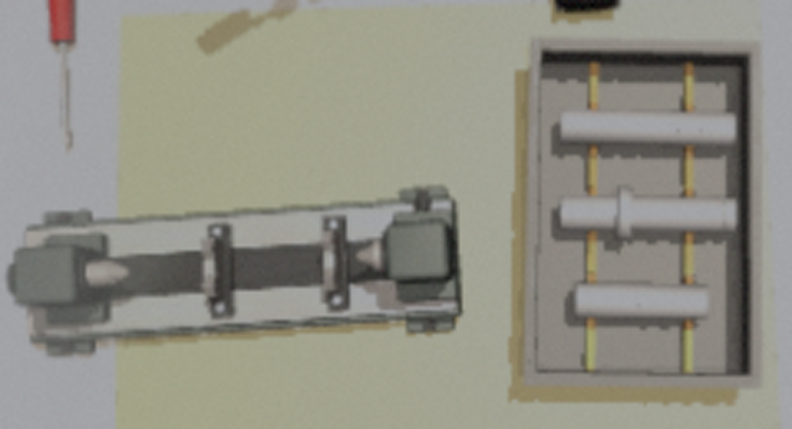

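The enlargement puts the tailstock with its round quill at the left (about 164,228) and the headstock at the right (about 277,221). The rests are at about (216,227) and (251,225), so bench +y is roughly world +y. The collar sits on the world +y side of the middle roller.

```bash
cat > m.py <<'E'
from h import *
im=read_camera("top").astype(int); g=im.sum(2)/3; sat=im.max(2)-im.min(2)
# rollers: bright, inside bin
m=np.zeros(g.shape,np.uint8); m[160:258,316:377]=((g>150)&(sat<30))[160:258,316:377]*255
for c in cv2.findContours(m,0,1)[0]:
    if cv2.contourArea(c)>100:
        r=cv2.minAreaRect(c);b=cv2.boundingRect(c);print("roller",np.round(r[0],1),np.round(r[1],1),r[2],b)
        ys,xs=np.nonzero(m[b[1]:b[1]+b[3],b[0]:b[0]+b[2]]); 
        P=np.array([on("top",x+b[0],y+b[1],.046)[:2] for x,y in zip(xs,ys)]);mu=P.mean(0)
        w,v=np.linalg.eigh(np.cov((P-mu).T));t=(P-mu)@v[:,1];
        print("  mean",mu.round(4),"axis",v[:,1].round(3),"mid",(mu+v[:,1]*(t.max()+t.min())/2).round(4),"len",np.ptp(t).round(3))
# dark green blocks
m=((im[:,:,1]-im[:,:,0]>3)&(g<115)&(g>45)).astype(np.uint8)*255; m[:200]=0;m[255:]=0;m[:,:150]=0;m[:,295:]=0
for c in cv2.findContours(cv2.morphologyEx(m,2,np.ones((5,5),np.uint8)),0,1)[0]:
    if cv2.contourArea(c)>60: r=cv2.minAreaRect(c);print("blk",np.round(r[0],1),np.round(r[1],1),r[2],on("top",*r[0],.128).round(4))
def c2(x,y,z): p=(x/3.3+150-.35,y/3.3+145-.35); return on("top",*p,z).round(4)
print("hand: head",c2(419,250,.128),"tail",c2(47,275,.128),"restH",c2(335,264,.090),"restT",c2(218,271,.09),"roller mid",c2(648,214,.046),"collar",c2(625,212,.05))
for k in [(340,221),(329,311),(223,229),(214,312)]: print("rest bolt",c2(*k,.094))
for k in [(30,228),(452,203),(462,315),(35,348)]: print("bed corner",c2(*k,.04))
E
python3 m.py
```

```text
roller [344.5 235.2] [39.1  6.6] 1.6846843957901 (325, 232, 40, 8)
  mean [ 0.4404 -0.1816] axis [0.056 0.998] mid [ 0.4403 -0.1835] len 0.116
roller [355.  208.5] [ 9. 34.] 90.0 (338, 204, 35, 10)
  mean [ 0.5188 -0.2159] axis [0.048 0.999] mid [ 0.5187 -0.2179] len 0.102
roller [345.5 182.2] [51.1  6.2] 1.8476102352142334 (320, 179, 52, 8)
  mean [ 0.5999 -0.193 ] axis [0.061 0.998] mid [ 0.6    -0.1924] len 0.155
hand: head [0.4843 0.009  0.128 ] tail [0.4713 0.3266 0.128 ] restH [0.4768 0.0864 0.09  ] restT [0.4734 0.1892 0.09  ] roller mid [ 0.5171 -0.1908  0.046 ] collar [ 0.5191 -0.1697  0.05  ]
rest bolt [0.5139 0.081  0.094 ]
rest bolt [0.4361 0.0913 0.094 ]
rest bolt [0.5097 0.1838 0.094 ]
rest bolt [0.4377 0.1916 0.094 ]
bed corner [0.5203 0.3792 0.04  ]
bed corner [ 0.5328 -0.0127  0.04  ]
bed corner [ 0.4307 -0.0198  0.04  ]
bed corner [0.4099 0.3727 0.04  ]
```

```bash
python3 -m jog '{"travel":[[25,-30,0],[25,-30,0],[25,-30,0],[25,-30,0],[25,-30,0]],"dr":[[0,0,-7],[0,0,-7],[0,0,-7],[0,0,-7],[0,0,-7]],"jaw":[50,50,50,50,50]}' 60
python3 -m jog '{"travel":[[25,-30,0],[25,-30,0],[25,-30,0],[7,-39,0],[7,-39,0]],"dr":[[0,0,-7],[0,0,-7],[0,0,-7],[0,0,-7],[0,0,-7]],"jaw":[50,50,50,50,50]}'
python3 -m jog '{"travel":[[7,-39,0],[7,-39,0],[7,-39,0],[7,-39,0],[7,-39,0]],"dr":[[0,0,-4],[0,0,0],[0,0,0],[0,0,0],[0,0,0]],"jaw":[50,50,50,50,50]}'
python3 -m jog '{"travel":[[7,-39,0],[7,-39,0],[7,-39,0],[7,-39,0],[7,-39,0]],"dr":[[0,0,0],[0,0,0],[0,0,0],[0,0,0],[0,0,0]],"jaw":[50,50,50,50,50]}'
python3 -m jog '{"travel":[[5,-39,0],[5,-39,0],[3,-10,0],[0,0,0],[0,0,0]],"dr":[[0,0,0],[0,0,0],[0,0,0],[0,0,0],[0,0,0]],"jaw":[50,50,50,50,50]}'
python3 - <<'E'
from h import *
crop("side",240,180,380,280,5,"s1.png")
crop("top",300,145,390,275,4,"t1.png")
s=get_state();print(s["eef_pos"],s["opening"],s["tcp_rot"])
E
```

```text
time: 0.62
eef_pos: [0.3474, 0.486, 0.2311]
tcp_rot: [0.458, 0.889, -0.0, -0.0]
contact_force: [1.4, 0.6, 0.1]
opening: 0.805
time: 1.03
eef_pos: [0.4366, 0.3177, 0.2311]
tcp_rot: [0.704, 0.71, -0.0, 0.0]
contact_force: [1.2, -0.8, -1.1]
opening: 0.804
time: 1.45
eef_pos: [0.4705, 0.1227, 0.2313]
tcp_rot: [0.726, 0.687, 0.0, 0.0]
contact_force: [0.6, 0.3, 1.1]
opening: 0.803
time: 1.87
eef_pos: [0.5056, -0.0724, 0.2314]
tcp_rot: [0.727, 0.687, 0.0, 0.0]
contact_force: [1.9, 0.2, -0.6]
opening: 0.801
time: 2.28
eef_pos: [0.5185, -0.1582, 0.2309]
tcp_rot: [0.727, 0.687, 0.0, -0.001]
contact_force: [0.5, -0.1, -0.3]
opening: 0.801
[ 0.51849443 -0.15690824  0.23103697] 0.8079660571956792 [ 7.25984243e-01  6.87711126e-01  7.58261546e-05 -5.30156212e-04]
```

```bash
python3 -m jog '{"travel":[[0,-20,-20],[0,-19,-25],[0,0,-25],[0,0,-25],[0,0,0]],"dr":[[0,0,0],[0,0,0],[0,0,0],[0,0,0],[0,0,0]],"jaw":[50,50,50,50,50]}'
python3 - <<'E'
from h import *
s=cv2.resize(read_camera("side")[170:280,245:375,::-1],None,fx=3.2,fy=3.2,interpolation=2)
t=cv2.resize(read_camera("top")[150:270,300:400,::-1],(293,352),interpolation=2)
cv2.imwrite("pics/d1.png",np.hstack([s[:352],t]))
E
```

```text
time: 2.8
eef_pos: [0.5154, -0.1938, 0.1306]
tcp_rot: [0.726, 0.688, -0.001, -0.005]
contact_force: [-1.4, 1.0, -1.1]
opening: 0.803
```

View pics/d1.png

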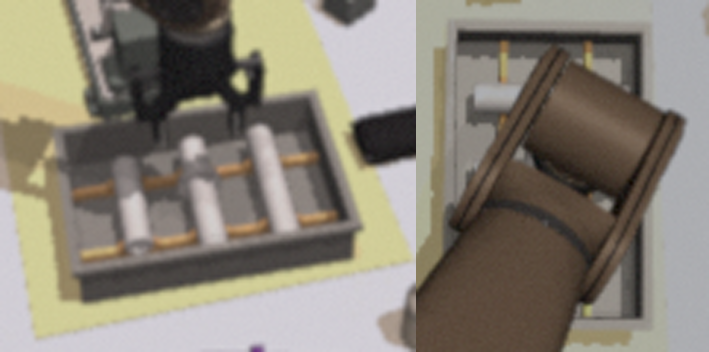

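The side view shows the fingers straddling the middle roller, near its centre just clear of the collar (finger tips at about 155,125 and 237,125 in the left half, roller top at 195,145). I'll descend and grip.

```bash
python3 -m jog '{"travel":[[1,-2,-25],[0,0,-25],[0,0,-25],[0,0,-20],[0,0,-12]],"dr":[[0,0,0],[0,0,0],[0,0,0],[0,0,0],[0,0,0]],"jaw":[50,50,50,50,50]}'
python3 -m jog '{"travel":[[0,0,-8],[0,0,0],[0,0,0],[0,0,0],[0,0,0]],"dr":[[0,0,0],[0,0,0],[0,0,0],[0,0,0],[0,0,0]],"jaw":[50,50,90,120,160]}' 60
python3 -m jog '{"travel":[[0,0,0],[0,0,0],[0,0,0],[0,0,0],[0,0,0]],"dr":[[0,0,0],[0,0,0],[0,0,0],[0,0,0],[0,0,0]],"jaw":[200,255,255,255,255]}'
```

```text
time: 3.32
eef_pos: [0.5204, -0.1988, 0.0295]
tcp_rot: [0.726, 0.688, 0.0, 0.0]
contact_force: [0.2, -0.4, 0.9]
opening: 0.802
time: 3.73
eef_pos: [0.5205, -0.2, 0.023]
tcp_rot: [0.726, 0.687, -0.0, 0.001]
contact_force: [-15.8, -0.7, 9.4]
opening: 0.403
time: 4.15
eef_pos: [0.519, -0.2, 0.0233]
tcp_rot: [0.726, 0.688, -0.001, -0.001]
contact_force: [-6.9, 0.3, 7.9]
opening: 0.351
```

Pads are about 9 mm above the roller axis. I'll reopen, lower and regrip.

```bash
python3 -m jog '{"travel":[[0,0,0],[0,0,0],[0,0,0],[-1,1,-5],[0,0,-5]],"dr":[[0,0,0],[0,0,0],[0,0,0],[0,0,0],[0,0,0]],"jaw":[90,90,90,90,90]}' 60
python3 -m jog '{"travel":[[0,0,0],[0,0,0],[0,0,0],[0,0,0],[0,0,0]],"dr":[[0,0,0],[0,0,0],[0,0,0],[0,0,0],[0,0,0]],"jaw":[90,120,140,170,200]}'
python3 -m jog '{"travel":[[0,0,0],[0,0,0],[0,0,0],[0,0,0],[0,0,0]],"dr":[[0,0,0],[0,0,0],[0,0,0],[0,0,0],[0,0,0]],"jaw":[255,255,255,255,255]}'
```

```text
time: 4.57
eef_pos: [0.519, -0.1985, 0.0112]
tcp_rot: [0.726, 0.687, 0.0, 0.0]
contact_force: [0.0, -0.3, 0.9]
opening: 0.643
time: 4.98
eef_pos: [0.5189, -0.1985, 0.0115]
tcp_rot: [0.726, 0.687, -0.0, 0.0]
contact_force: [0.6, 0.4, 0.3]
opening: 0.356
time: 5.4
eef_pos: [0.5189, -0.1985, 0.0115]
tcp_rot: [0.726, 0.687, 0.0, 0.0]
contact_force: [0.2, 0.1, 1.1]
opening: 0.358
```

```bash
python3 -m jog '{"travel":[[0,0,10],[0,0,25],[0,0,30],[0,0,30],[0,0,30]],"dr":[[0,0,0],[0,0,0],[0,0,0],[0,0,0],[0,0,0]],"jaw":[255,255,255,255,255]}'
python3 -m jog '{"travel":[[0,0,25],[-3,15,10],[-4,30,0],[-4,32,0],[-4,32,0]],"dr":[[0,0,0],[0,0,0.6],[0,0,1],[0,0,1],[0,0,1]],"jaw":[255,255,255,255,255]}'
python3 -m jog '{"travel":[[-4,32,0],[-4,32,0],[-4,32,0],[-4,32,0],[-4,32,0]],"dr":[[0,0,1],[0,0,1],[0,0,0],[0,0,0],[0,0,0]],"jaw":[255,255,255,255,255]}'
python3 -m jog '{"travel":[[-4,30,0],[-4,22,0],[0,10,0],[0,0,0],[0,0,0]],"dr":[[0,0,0],[0,0,0],[0,0,0],[0,0,0],[0,0,0]],"jaw":[255,255,255,255,255]}'
python3 -m jog '{"travel":[[0,0,-20],[0,0,-20],[0,0,-5],[0,0,0],[0,0,0]],"dr":[[0,0,0],[0,0,0],[0,0,0],[0,0,0],[0,0,0]],"jaw":[255,255,255,255,255]}'
python3 - <<'E'
from h import *
s=cv2.resize(read_camera("side")[110:220,235:345,::-1],None,fx=3.6,fy=3.6,interpolation=2)
t=cv2.resize(read_camera("top")[190:270,150:300,::-1],(742,396),interpolation=2)
cv2.imwrite("pics/e_t.png",t);cv2.imwrite("pics/e_s.png",cv2.resize(s,(594,594)))
E
```

```text
time: 5.82
eef_pos: [0.5177, -0.1979, 0.1369]
tcp_rot: [0.727, 0.687, -0.0, -0.001]
contact_force: [0.5, -0.0, -4.1]
opening: 0.358
time: 6.23
eef_pos: [0.5027, -0.0884, 0.1712]
tcp_rot: [0.705, 0.709, -0.0, -0.0]
contact_force: [1.0, 0.0, -3.9]
opening: 0.357
time: 6.65
eef_pos: [0.4823, 0.072, 0.1708]
tcp_rot: [0.692, 0.722, -0.001, -0.001]
contact_force: [1.4, -0.3, -2.4]
opening: 0.354
time: 7.07
eef_pos: [0.4754, 0.1324, 0.171]
tcp_rot: [0.692, 0.722, -0.001, -0.0]
contact_force: [0.7, 0.3, -4.2]
opening: 0.357
time: 7.48
eef_pos: [0.476, 0.1317, 0.1265]
tcp_rot: [0.693, 0.721, -0.0, -0.0]
contact_force: [0.3, 0.7, -3.6]
opening: 0.357
```

View pics/e_s.png

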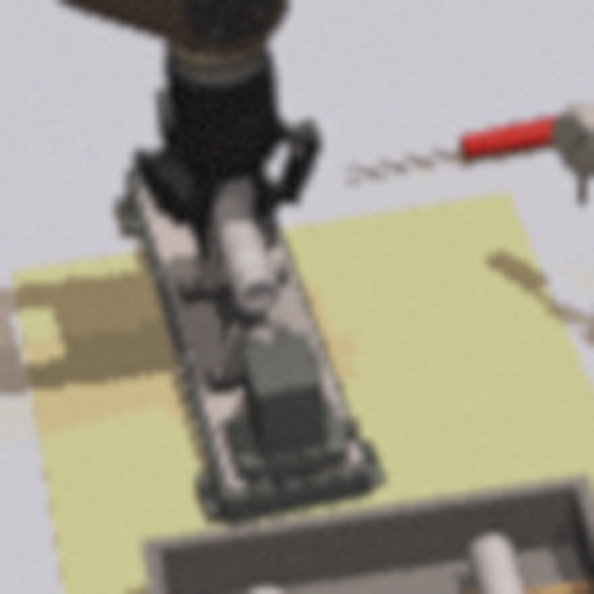

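The side view shows the roller held above the bench. Its headstock-side end face is at about (255,290), and the headstock top is centred at about (282,366). Next, the top view.

View pics/e_t.png

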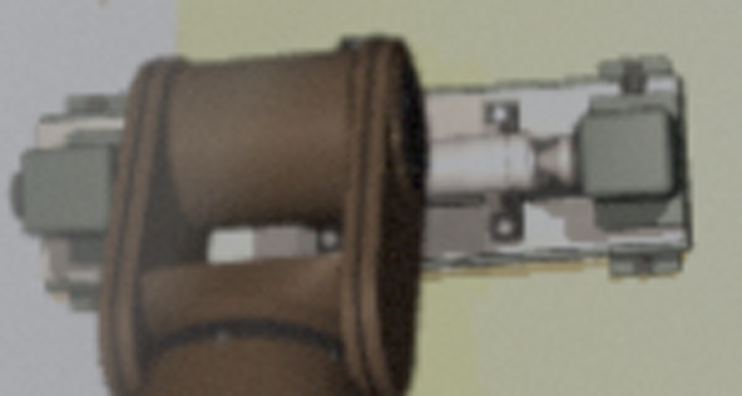

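```bash
python3 - <<'E'
from h import *
f=lambda x,y:(x/5.4+235-.4,y/5.4+110-.4)
for n,p,z in[("head top",(282,366),.128),("hbl",(248,345),.128),("hbr",(302,340),.128),("hfr",(320,385),.128),("hfl",(258,395),.128),("roller end",(255,292),.148)]:
    print(n,on("side",*f(*p),z).round(4))
E
```

```text
head top [0.4874 0.0049 0.128 ]
hbl [0.4684 0.032  0.128 ]
hbr [0.506  0.0279 0.128 ]
hfr [ 0.509  -0.0204  0.128 ]
hfl [ 0.466  -0.0198  0.128 ]
roller end [0.4805 0.0633 0.148 ]
```

```bash
python3 - <<'E'
from h import *
f=lambda x,y:(x/4.947+150-.4,y/4.947+190-.4)
T=lambda n,x,y,z:print(n,on("top",*f(x,y),z).round(4))
T("roller end axis",530,165,.148);T("roller @504",504,166,.148);T("roller @435",435,166,.148)
T("bolt a",502,113,.048);T("bolt b",507,223,.048)
T("head top",628,152,.128);T("cone base",573,161,.102);T("cone tip",535,164,.102)
T("bed top edge",560,83,.04);T("bed bot edge",560,258,.04);T("tail back",20,190,.128);T("tail top corner a",28,148,.128);T("tail b",28,232,.128)
c=lambda x,y,z:on("top",x/3.3+150-.35,y/3.3+145-.35,z).round(4)
print("c1 tail corners",[c(*k,.128) for k in[(17,248),(78,246),(80,302),(20,304)]],"quill tip",c(129,272,.102),"bolts T",c(223,229,.048),c(214,312,.048))
s=get_state();print(s["eef_pos"])
R=np.eye(3)
E
```

```text
roller end axis [0.4774 0.0612 0.148 ]
roller @504 [0.4773 0.0755 0.148 ]
roller @435 [0.4783 0.1137 0.148 ]
bolt a [0.516  0.0935 0.048 ]
bolt b [0.4496 0.0911 0.048 ]
head top [0.4846 0.0092 0.128 ]
cone base [0.4821 0.0436 0.102 ]
cone tip [0.481  0.0655 0.102 ]
bed top edge [0.5342 0.0592 0.04  ]
bed bot edge [0.4279 0.0606 0.04  ]
tail back [0.4719 0.3563 0.128 ]
tail top corner a [0.4957 0.3521 0.128 ]
tail b [0.448  0.3512 0.128 ]
c1 tail corners [array([0.4949, 0.3534, 0.128 ]), array([0.4953, 0.2999, 0.128 ]), array([0.4478, 0.2976, 0.128 ]), array([0.4472, 0.3499, 0.128 ])] quill tip [0.4737 0.2642 0.102 ] bolts T [0.5139 0.1958 0.048 ] [0.4389 0.204  0.048 ]
[0.47688645 0.13205439 0.12769222]
```

```bash
python3 -m jog '{"travel":[[1.5,2.5,0],[1.5,2.5,-10],[0,0,-15],[0,0,-10],[0,0,-4]],"dr":[[0,0,0],[0,0,0],[0,0,0],[0,0,0],[0,0,0]],"jaw":[255,255,255,255,255]}'
python3 -m jog '{"travel":[[0,0,0],[0,0,-1],[0,0,-1],[0,0,0],[0,0,0]],"dr":[[0,0,0],[0,0,0],[0,0,0],[0,0,0],[0,0,0]],"jaw":[255,255,255,255,255]}'
python3 -m jog '{"travel":[[0,0,-1],[0,0,-1],[0,0,0],[0,0,0],[0,0,0]],"dr":[[0,0,0],[0,0,0],[0,0,0],[0,0,0],[0,0,0]],"jaw":[255,255,255,255,255]}'
```

```text
time: 8.0
eef_pos: [0.4774, 0.1377, 0.0852]
tcp_rot: [0.692, 0.722, -0.001, -0.001]
contact_force: [0.2, 0.7, -4.4]
opening: 0.356
time: 8.42
eef_pos: [0.4792, 0.1376, 0.0859]
tcp_rot: [0.692, 0.722, 0.0, 0.0]
contact_force: [1.1, -1.0, -3.6]
opening: 0.354
time: 8.83
eef_pos: [0.4788, 0.1375, 0.0834]
tcp_rot: [0.692, 0.722, 0.0, 0.0]
contact_force: [0.0, -0.8, -4.3]
opening: 0.356
```

```bash
python3 -m jog '{"travel":[[0,0,-1],[0,0,-1],[0,0,0],[0,0,0],[0,0,0]],"dr":[[0,0,0],[0,0,0],[0,0,0],[0,0,0],[0,0,0]],"jaw":[255,255,255,255,255]}'
python3 -m jog '{"travel":[[0,0,-1],[0,0,0],[0,0,0],[0,0,0],[0,0,0]],"dr":[[0,0,0],[0,0,0],[0,0,0],[0,0,0],[0,0,0]],"jaw":[255,255,255,255,255]}'
python3 -m jog '{"travel":[[0,0,-1],[0,0,0],[0,0,0],[0,0,0],[0,0,0]],"dr":[[0,0,0],[0,0,0],[0,0,0],[0,0,0],[0,0,0]],"jaw":[255,255,255,255,255]}'
```

```text
time: 9.25
eef_pos: [0.4787, 0.1375, 0.0813]
tcp_rot: [0.692, 0.722, -0.0, -0.0]
contact_force: [-0.7, 0.3, -3.2]
opening: 0.354
time: 9.67
eef_pos: [0.4788, 0.1375, 0.0804]
tcp_rot: [0.692, 0.722, 0.0, 0.0]
contact_force: [0.7, 0.5, -2.4]
opening: 0.36
time: 10.08
eef_pos: [0.4791, 0.1376, 0.0796]
tcp_rot: [0.692, 0.722, 0.0, 0.0]
contact_force: [0.3, -0.0, -1.7]
opening: 0.359
```

```bash
python3 -m jog '{"travel":[[0,0,-1],[0,0,0],[0,0,0],[0,0,0],[0,0,0]],"dr":[[0,0,0],[0,0,0],[0,0,0],[0,0,0],[0,0,0]],"jaw":[255,255,255,255,255]}'
python3 -m jog '{"travel":[[0,0,-1],[0,0,0],[0,0,0],[0,0,0],[0,0,0]],"dr":[[0,0,0],[0,0,0],[0,0,0],[0,0,0],[0,0,0]],"jaw":[255,255,255,255,255]}'
```

```text
time: 10.5
eef_pos: [0.4794, 0.1376, 0.0788]
tcp_rot: [0.692, 0.722, 0.001, 0.0]
contact_force: [1.5, 0.0, -0.0]
opening: 0.356
time: 10.92
eef_pos: [0.4797, 0.1376, 0.0785]
tcp_rot: [0.692, 0.722, 0.001, 0.001]
contact_force: [0.6, 0.8, 5.4]
opening: 0.355
```

Seated: z is as predicted and the force has reversed. Releasing gently.

```bash
python3 -m jog '{"travel":[[0,0,0],[0,0,0],[0,0,0],[0,0,0],[0,0,0]],"dr":[[0,0,0],[0,0,0],[0,0,0],[0,0,0],[0,0,0]],"jaw":[150,140,130,110,90]}' 20
python3 -m jog '{"travel":[[0,0,0],[0,0,0],[0,0,0],[0,0,0],[0,0,0]],"dr":[[0,0,0],[0,0,0],[0,0,0],[0,0,0],[0,0,0]],"jaw":[60,50,50,50,50]}'
python3 -m jog '{"travel":[[0,0,10],[0,0,25],[0,0,30],[0,0,30],[0,0,10]],"dr":[[0,0,0],[0,0,0],[0,0,0],[0,0,0],[0,0,0]],"jaw":[50,50,50,50,50]}'
python3 -m jog '{"travel":[[0,30,0],[0,35,0],[0,40,0],[0,40,0],[-4,40,0]],"dr":[[0,0,0],[0,0,0],[0,0,0],[0,0,0],[0,0,0]],"jaw":[50,50,50,50,50]}'
python3 -m jog '{"travel":[[-4,0,0],[0,0,0],[0,0,0],[0,0,0],[0,0,0]],"dr":[[0,0,0],[0,0,0],[0,0,0],[0,0,0],[0,0,0]],"jaw":[50,50,50,50,50]}'
python3 - <<'E'
from h import *
s=cv2.resize(read_camera("side")[110:210,235:335,::-1],(400,400),interpolation=2)
t=cv2.resize(read_camera("top")[190:270,150:300,::-1],(750,400),interpolation=2)
cv2.imwrite("pics/f.png",np.hstack([t[:,350:],s]))
E
```

```text
time: 11.33
eef_pos: [0.4783, 0.1375, 0.0769]
tcp_rot: [0.692, 0.722, -0.0, -0.0]
contact_force: [-0.3, 0.2, -0.4]
opening: 0.645
time: 11.75
eef_pos: [0.4788, 0.1375, 0.0773]
tcp_rot: [0.692, 0.722, -0.0, 0.0]
contact_force: [-0.6, -0.5, -0.3]
opening: 0.803
time: 12.17
eef_pos: [0.4814, 0.1378, 0.1882]
tcp_rot: [0.692, 0.722, 0.003, 0.003]
contact_force: [1.2, 0.2, 0.4]
opening: 0.803
time: 12.58
eef_pos: [0.4748, 0.3241, 0.1824]
tcp_rot: [0.692, 0.722, 0.0, 0.0]
contact_force: [0.7, -1.1, -0.4]
opening: 0.803
time: 13.0
eef_pos: [0.4711, 0.3213, 0.1823]
tcp_rot: [0.693, 0.721, -0.0, 0.0]
contact_force: [-0.0, -0.6, -0.1]
opening: 0.804
```

View pics/f.png

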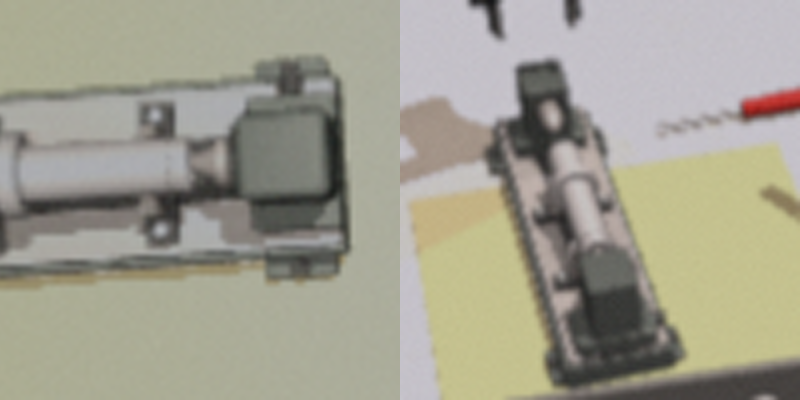

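The roller lies in the rests, parallel to the bed. Its headstock end is at about column 188 in the left panel, just short of the cone, and the gripper is over the tailstock. Next I'll grip the tailstock block across.

```bash
python3 -m jog '{"travel":[[0,2,-15],[0,2,-25],[0,0,-25],[0,0,-20],[0,0,-10]],"dr":[[0,0,0],[0,0,0],[0,0,0],[0,0,0],[0,0,0]],"jaw":[30,30,30,30,30]}' 60
python3 -m jog '{"travel":[[0,0,0],[0,0,0],[0,0,0],[0,0,0],[0,0,0]],"dr":[[0,0,0],[0,0,0],[0,0,0],[0,0,0],[0,0,0]],"jaw":[50,70,80,90,100]}'
python3 -m jog '{"travel":[[0,0,0],[0,0,0],[0,0,0],[0,0,0],[0,0,0]],"dr":[[0,0,0],[0,0,0],[0,0,0],[0,0,0],[0,0,0]],"jaw":[130,160,200,255,255]}'
```

```text
time: 13.52
eef_pos: [0.4694, 0.325, 0.0843]
tcp_rot: [0.693, 0.721, -0.002, -0.001]
contact_force: [-0.6, -0.3, 0.0]
opening: 0.882
time: 13.93
eef_pos: [0.4718, 0.327, 0.089]
tcp_rot: [0.692, 0.722, 0.001, 0.001]
contact_force: [-0.4, -0.1, 0.2]
opening: 0.612
time: 14.35
eef_pos: [0.4725, 0.327, 0.0894]
tcp_rot: [0.692, 0.722, 0.002, 0.001]
contact_force: [1.7, -1.4, 6.3]
opening: 0.579
```

```bash
python3 -m jog '{"travel":[[0.4,-8,0],[0.3,-8,0],[0.3,-8,0],[0.4,-8,0],[0.3,-8,0]],"dr":[[0,0,0],[0,0,0],[0,0,0],[0,0,0],[0,0,0]],"jaw":[255,255,255,255,255]}'
python3 -m jog '{"travel":[[0.2,-4,0],[0.1,-3,0],[0.1,-3,0],[0,0,0],[0,0,0]],"dr":[[0,0,0],[0,0,0],[0,0,0],[0,0,0],[0,0,0]],"jaw":[255,255,255,255,255]}'
for i in 1; do :; done
python3 -m jog '{"travel":[[0,-1,0],[0.1,-1,0],[0,-1,0],[0,0,0]],"dr":[[0,0,0],[0,0,0],[0,0,0],[0,0,0]],"jaw":[255,255,255,255]}'
```

```text
time: 14.77
eef_pos: [0.474, 0.2897, 0.0893]
tcp_rot: [0.692, 0.722, 0.004, -0.001]
contact_force: [3.1, 12.1, 2.6]
opening: 0.582
time: 15.18
eef_pos: [0.4744, 0.2792, 0.0893]
tcp_rot: [0.692, 0.722, 0.004, -0.0]
contact_force: [2.7, 7.7, 3.7]
opening: 0.576
time: 15.52
eef_pos: [0.4745, 0.277, 0.0894]
tcp_rot: [0.692, 0.722, 0.004, -0.001]
contact_force: [3.6, 11.3, 3.1]
opening: 0.58
```

```bash
python3 - <<'E'
from h import *
s=cv2.resize(read_camera("side")[105:205,240:320,::-1],(440,550),interpolation=2)
cv2.imwrite("pics/g.png",s)
E
python3 -m jog '{"travel":[[0,-0.7,0],[0.1,-0.7,0],[0,-0.6,0]],"dr":[[0,0,0],[0,0,0],[0,0,0]],"jaw":[255,255,255]}' | egrep "eef|cont"
python3 -m jog '{"travel":[[0,-0.7,0],[0.1,-0.7,0],[0,-0.6,0]],"dr":[[0,0,0],[0,0,0],[0,0,0]],"jaw":[255,255,255]}'| egrep "eef|cont"
python3 -m jog '{"travel":[[0,-0.7,0],[0.1,-0.7,0],[0,-0.6,0]],"dr":[[0,0,0],[0,0,0],[0,0,0]],"jaw":[255,255,255]}'| egrep "eef|cont"
python3 -m jog '{"travel":[[0,-0.7,0],[0.1,-0.7,0],[0,-0.6,0]],"dr":[[0,0,0],[0,0,0],[0,0,0]],"jaw":[255,255,255]}'| egrep "eef|cont"
```

```text
eef_pos: [0.4746, 0.2752, 0.0894]
contact_force: [4.6, 12.8, 1.9]
eef_pos: [0.4747, 0.2732, 0.0893]
contact_force: [3.4, 13.3, 2.1]
eef_pos: [0.4747, 0.2713, 0.0894]
contact_force: [3.5, 13.5, 3.3]
eef_pos: [0.4748, 0.2697, 0.0893]
contact_force: [3.2, 14.0, 2.3]
```

View pics/g.png

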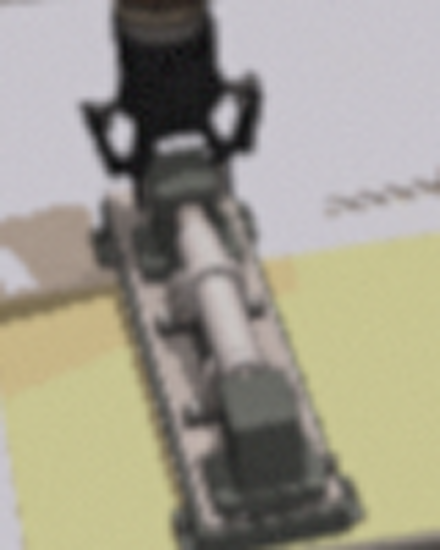

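The side view shows the gripper on the tailstock (about 185,170) with its quill against the roller's end. The roller's other end is close to the headstock (about 255,370). I'll continue slowly, watching the force.

```bash
python3 -m jog '{"travel":[[0,-0.7,0],[0.1,-0.7,0],[0,-0.6,0]],"dr":[[0,0,0],[0,0,0],[0,0,0]],"jaw":[255,255,255]}' | egrep "eef|cont"
python3 -m jog '{"travel":[[0,-0.7,0],[0.1,-0.7,0],[0,-0.6,0]],"dr":[[0,0,0],[0,0,0],[0,0,0]],"jaw":[255,255,255]}'| egrep "eef|cont"
python3 -m jog '{"travel":[[0,-0.7,0],[0.1,-0.7,0],[0,-0.6,0]],"dr":[[0,0,0],[0,0,0],[0,0,0]],"jaw":[255,255,255]}'| egrep "eef|cont"
```

```text
eef_pos: [0.4749, 0.2678, 0.0893]
contact_force: [2.4, 14.5, 2.2]
eef_pos: [0.4749, 0.2659, 0.0893]
contact_force: [3.6, 15.1, 3.0]
eef_pos: [0.475, 0.2643, 0.0893]
contact_force: [2.8, 16.5, 2.0]
```

```bash
python3 - <<'E'
from h import *
a=cv2.resize(read_camera("side")[105:205,240:320,::-1],(440,550),interpolation=2)
g=cv2.imread("pics/g.png")
cv2.imwrite("pics/i.png",np.hstack([a[130:430,80:340],g[130:430,80:340]]).repeat(1,0) if 0 else cv2.resize(np.hstack([a[130:430,80:340],g[130:430,80:340]]),None,fx=1.5,fy=1.5,interpolation=2))
E
```

```text
(no output)
```

View pics/i.png

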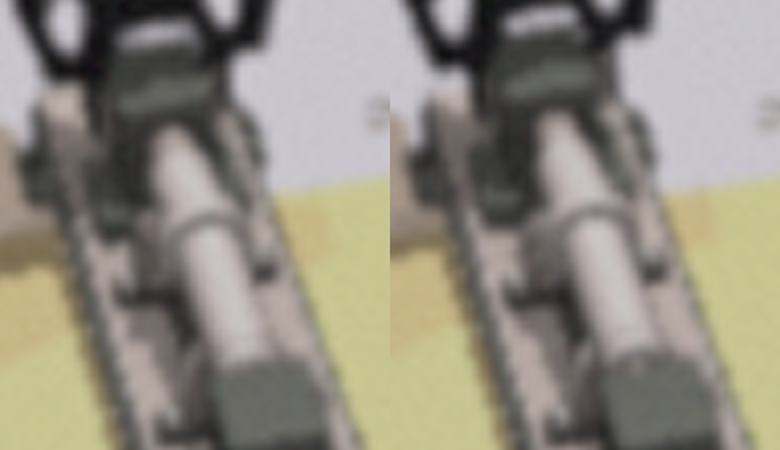

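```bash
python3 - <<'E'
from h import *
now=read_camera("side")
f=cv2.resize(cv2.imread("pics/f.png")[:,400:],(100,100),interpolation=cv2.INTER_AREA) # 235..335,110..210
g=cv2.resize(cv2.imread("pics/g.png"),(80,100),interpolation=cv2.INTER_AREA)
F=f[10:90,20:70,::-1].mean(2); N=now[120:200,255:305].mean(2); G=g[15:95,15:65,::-1].mean(2)
ax=np.array([-.0425,.999,0])
M=np.array([.4852-.0425*.123,.131,.102])
for nm,off in(("collar +16 top",.016),("collar+28",.028)):
    print(nm,proj("side",M+ax*off+[0,0,.025]).round(1), "10mm ->",(proj("side",M+ax*(off+.01)+[0,0,.025])-proj("side",M+ax*off+[0,0,.025])).round(2))
c=proj("side",M+ax*.022+[0,0,.02]); x0,y0=int(c[0])-255,int(c[1])-120
for nm,A in(("f",F),("g",G)):
    T=A[y0-9:y0+9,x0-7:x0+10]
    up=lambda Z:cv2.resize(Z.astype(np.float32),None,fx=8,fy=8,interpolation=2)
    r=cv2.matchTemplate(up(N),up(T),5);_,v,_,p=cv2.minMaxLoc(r);print(nm,v,(np.array(p)/8-[x0-7,y0-9]))
print(on("side",279.2,154.1,.127).round(4))
E
```

```text
collar +16 top [278.1 154.4] 10mm -> [-0.54 -1.53]
collar+28 [277.5 152.6] 10mm -> [-0.53 -1.52]
f 0.8478689789772034 [0.125 0.875]
g 0.9765466451644897 [0.25  0.625]
[0.4838 0.1478 0.127 ]
```

Force alone is ambiguous. The quill's hard stop (joint ≈ 0.001) is decisive, so I'll creep to it and back off 6 mm.

```bash
python3 -m jog '{"travel":[[0,-0.7,0],[0.1,-0.7,0],[0,-0.6,0]],"dr":[[0,0,0],[0,0,0],[0,0,0]],"jaw":[255,255,255]}' | egrep "eef|cont"
python3 -m jog '{"travel":[[0,-0.7,0],[0.1,-0.7,0],[0,-0.6,0]],"dr":[[0,0,0],[0,0,0],[0,0,0]],"jaw":[255,255,255]}'| egrep "eef|cont"
python3 -m jog '{"travel":[[0,-0.7,0],[0.1,-0.7,0],[0,-0.6,0]],"dr":[[0,0,0],[0,0,0],[0,0,0]],"jaw":[255,255,255]}'| egrep "eef|cont"
```

```text
eef_pos: [0.4751, 0.2624, 0.0893]
contact_force: [3.1, 18.5, 1.4]
eef_pos: [0.4752, 0.2606, 0.0893]
contact_force: [3.3, 17.6, 2.4]
eef_pos: [0.4752, 0.2587, 0.0893]
contact_force: [2.7, 18.5, 2.3]
```

```bash
for i in 1; do python3 -m jog '{"travel":[[0,-0.5,0],[0,-0.5,0],[0,0,0]],"dr":[[0,0,0],[0,0,0],[0,0,0]],"jaw":[255,255,255]}' | egrep "eef|cont"; done
python3 -m jog '{"travel":[[0,-0.5,0],[0,-0.5,0],[0,0,0]],"dr":[[0,0,0],[0,0,0],[0,0,0]],"jaw":[255,255,255]}' | egrep "eef|cont"
python3 -m jog '{"travel":[[0,-0.5,0],[0.1,-0.5,0],[0,0,0]],"dr":[[0,0,0],[0,0,0],[0,0,0]],"jaw":[255,255,255]}' | egrep "eef|cont"
```

```text
eef_pos: [0.4753, 0.2577, 0.0893]
contact_force: [3.1, 16.8, 1.6]
eef_pos: [0.4753, 0.2567, 0.0894]
contact_force: [3.9, 18.2, 1.2]
eef_pos: [0.4754, 0.2558, 0.0893]
contact_force: [3.2, 18.2, 2.3]
```

```bash
python3 -m jog '{"travel":[[0,-0.5,0],[0,-0.5,0],[0,0,0]],"dr":[[0,0,0],[0,0,0],[0,0,0]],"jaw":[255,255,255]}' | egrep "eef|cont"
python3 -m jog '{"travel":[[0,-0.5,0],[0,-0.5,0],[0,0,0]],"dr":[[0,0,0],[0,0,0],[0,0,0]],"jaw":[255,255,255]}' | egrep "eef|cont"
```

```text
eef_pos: [0.4754, 0.2549, 0.0894]
contact_force: [4.0, 18.7, 1.7]
eef_pos: [0.4754, 0.2539, 0.0893]
contact_force: [3.8, 19.4, 1.4]
```

```bash
python3 -m jog '{"travel":[[0,-0.5,0],[0,-0.5,0],[0,0,0]],"dr":[[0,0,0],[0,0,0],[0,0,0]],"jaw":[255,255,255]}' | egrep "eef|cont"
python3 -m jog '{"travel":[[0,-0.5,0],[0,-0.5,0],[0,0,0]],"dr":[[0,0,0],[0,0,0],[0,0,0]],"jaw":[255,255,255]}' | egrep "eef|cont"
```

```text
eef_pos: [0.4755, 0.253, 0.0893]
contact_force: [4.2, 19.3, 1.6]
eef_pos: [0.4755, 0.2526, 0.0893]
contact_force: [4.5, 22.4, 0.4]
```

```bash
python3 -m jog '{"travel":[[0,-0.5,0],[0,-0.5,0],[0,0,0]],"dr":[[0,0,0],[0,0,0],[0,0,0]],"jaw":[255,255,255]}' | egrep "eef|cont"
```

```text
eef_pos: [0.4755, 0.2524, 0.0893]
contact_force: [3.6, 25.9, -1.1]
```

The stop is reached at y ≈ 0.2525, consistent with the force step at 0.2643 (first contact). Backing off to y ≈ 0.2585.

```bash
python3 -m jog '{"travel":[[0,1.5,0],[0,1.5,0],[-0.1,1.5,0],[0,1.5,0],[0,1,0]],"dr":[[0,0,0],[0,0,0],[0,0,0],[0,0,0],[0,0,0]],"jaw":[255,255,255,255,255]}' | egrep "eef|cont"
python3 -m jog '{"travel":[[0,0.3,0],[0,0,0],[0,0,0]],"dr":[[0,0,0],[0,0,0],[0,0,0]],"jaw":[255,255,255]}' | egrep "eef|cont"
```

```text
eef_pos: [0.4754, 0.2532, 0.0893]
contact_force: [-0.6, -3.5, 7.9]
eef_pos: [0.4754, 0.2533, 0.0893]
contact_force: [-0.6, -0.7, 7.0]
```

```bash
python3 -m jog '{"travel":[[0,1,0],[0,1,0],[0,0,0],[0,0,0]],"dr":[[0,0,0],[0,0,0],[0,0,0],[0,0,0]],"jaw":[255,255,255,255]}' | egrep "eef|cont"
python3 -m jog '{"travel":[[0,1,0],[-0.1,1,0],[0,0,0],[0,0,0]],"dr":[[0,0,0],[0,0,0],[0,0,0],[0,0,0]],"jaw":[255,255,255,255]}' | egrep "eef|cont"
```

```text
eef_pos: [0.4754, 0.2552, 0.0893]
contact_force: [-0.5, -2.0, 6.8]
eef_pos: [0.4753, 0.257, 0.0893]
contact_force: [-0.4, -1.9, 8.7]
```

```bash
python3 -m jog '{"travel":[[0,0.8,0],[0,0.8,0],[0,0,0],[0,0,0]],"dr":[[0,0,0],[0,0,0],[0,0,0],[0,0,0]],"jaw":[255,255,255,255]}' | egrep "eef|cont"
python3 -m jog '{"travel":[[0,0,0],[0,0,0],[0,0,0],[0,0,0],[0,0,0]],"dr":[[0,0,0],[0,0,0],[0,0,0],[0,0,0],[0,0,0]],"jaw":[110,100,80,60,30]}' 20
python3 -m jog '{"travel":[[0,0,0],[0,0,0],[0,0,15],[0,0,25],[0,0,30]],"dr":[[0,0,0],[0,0,0],[0,0,0],[0,0,0],[0,0,0]],"jaw":[30,30,30,30,30]}'
python3 -m jog '{"travel":[[0,30,30],[0,40,0],[0,40,0],[0,40,0],[0,40,0]],"dr":[[0,0,0],[0,0,0],[0,0,0],[0,0,0],[0,0,0]],"jaw":[30,30,30,30,30]}'
python3 -m jog '{"travel":[[0,30,0],[0,0,0],[0,0,0]],"dr":[[0,0,0],[0,0,0],[0,0,0]],"jaw":[30,30,30]}'
python3 - <<'E'
from h import *
s=cv2.resize(read_camera("side")[105:195,235:315,::-1],(400,450),interpolation=2)
t=cv2.resize(read_camera("top")[190:262,180:300,::-1],(750,450),interpolation=2)
cv2.imwrite("pics/z_t.png",t);cv2.imwrite("pics/z.png",np.hstack([cv2.resize(t,(400,240)).repeat(1,0)[:240],s[:240]]) if 0 else np.vstack([t[40:340],cv2.resize(np.hstack([s,s*0]),(750,422))[:260]]))
E
```

```text
eef_pos: [0.4752, 0.2585, 0.0893]
contact_force: [-1.0, -3.0, 8.6]
time: 22.25
eef_pos: [0.4729, 0.2583, 0.0865]
tcp_rot: [0.692, 0.722, -0.001, -0.001]
contact_force: [-0.8, 0.3, 0.2]
opening: 0.874
time: 22.67
eef_pos: [0.4721, 0.2579, 0.1557]
tcp_rot: [0.692, 0.722, -0.003, -0.001]
contact_force: [1.0, 0.9, 0.2]
opening: 0.88
time: 23.08
eef_pos: [0.4736, 0.4497, 0.187]
tcp_rot: [0.692, 0.722, 0.0, 0.0]
contact_force: [0.3, -0.1, 0.2]
opening: 0.883
time: 23.33
eef_pos: [0.4731, 0.4791, 0.1859]
tcp_rot: [0.691, 0.723, -0.001, 0.0]
contact_force: [0.1, -1.1, 0.6]
opening: 0.878
```

View pics/z.png

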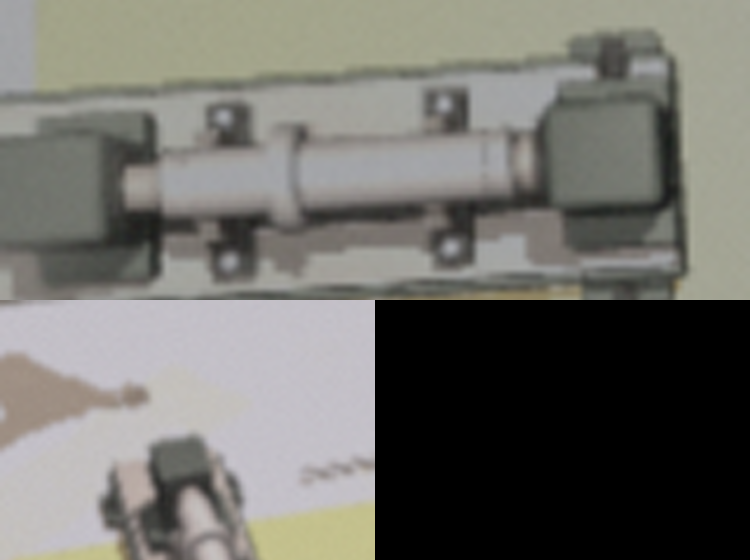

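The top picture shows the roller between both centres: tail end at about column 160, head end at about 510, parallel to the bed, with the cones in both bores. The gripper is clear. Handing in.

```bash
python3 - <<'E'
from h import *
f=lambda x,y:on("top",x/6.25+180-.4,(y+40)/6.25+190-.4,.102)
a,b=f(160,182),f(508,162);print(a.round(4),b.round(4),((a+b)/2).round(4),np.linalg.norm(a-b).round(4))
print(sign_off())
E
```

```text
[0.4781 0.2164 0.102 ] [0.4831 0.0565 0.102 ] [0.4806 0.1365 0.102 ] 0.1599
the job is handed in; nothing more can be done
None
```

I mounted the collared roller between the two centres and handed the job in at about 23 s. No verdict was reported.

- **Rests:** I took the roller from the middle notch of the bin, regripping once because the first grip was about 9 mm too high. I laid it in the V-rests and let go with only about 5 N of upward force.
- **Tailstock:** I gripped it and slid it up until the force showed the sprung centre's stop, at y ≈ 0.2525. I then backed off 6 mm to y = 0.2585, where the joint should be about 0.007 and the quill about half pressed. The force step where the roller met both centres came at y ≈ 0.2645, 12 mm before the stop, which matches the quill's travel.
- **Last checks:** The final top picture shows both cones in the bores and the roller parallel to the bed. The gripper had been lifted clear and read about zero force. The roller measured 159.9 mm between its ends.
- **Disagreement:** The roller's measured middle, y ≈ 0.1365, is about 5 mm from my first estimate of centre_mid at y ≈ 0.131. The rest bolts suggest y ≈ 0.135 instead. I trusted the force evidence over the picture estimate.
- **Not checked:** I did not look at the quill's compression or the roller's clearance above the rests directly. I also took no last look at the other two rollers or the things on the bench.

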